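# Sort the wood offcuts into their cradles

## Robot

A 6-joint arm with a two-finger parallel gripper is mounted at the origin on a cart in front of the work surface, level with it; the furniture and walls round the work are solid. World frame = base frame: x ahead of the robot, y to its left, z up, the work surface at z = 0. Lengths are in mm, angles in degrees, forces in N, time in s.
With the tool pointing down it reaches from about 300 to 850 mm from the base axis. Payload 4.2 kg.
Tool frame: the origin (TCP) lies midway between the tips of the shut fingers; the grasp point (between the pads) lies 19 mm behind it (env.grasp_offset is the distance from the TCP to the grasp point, in mm); z points along the fingers, y is the line along which they close (so a half turn about z gives the same grasp; the last joint's range is limited). The gripper opens to 91 mm and grips with 3 to 60 N. Pads are 32 mm wide; open, the fingers measure 118 mm over their backs; the gripper's body (76 mm by 178 mm) begins 60 mm behind the grasp point.
Start: joints at [-68.755, 18.312, 89.639, -0, 72.044, -1.146], TCP at [219.038, -531.663, 213.976] pointing down, gripper open.
Joint ranges: [-177.97, 177.97], [-48.28, 115.42], [12.27, 149.76], [-77.06, 257.06], [2.81, 150.46], [-146.56, 146.56]. Speed limits (degrees/s): [147.25, 147.25, 180, 180, 180, 180].

## Interface

Orientations are given as [roll, pitch, yaw] about the fixed x, y, z axes, in that order (R = Rz(yaw) Ry(pitch) Rx(roll)).
In Python, from workcell import env, optics gives the robot as it stands. The module is installed in compiled form; this text tells all that it offers.
- The arm moves only by the tool send_rows, never from a script. Its argument "targets" is a list that holds one entry, the list of rows, each a list of 7 numbers: the turn, a rotation vector about the world's x, y, z scaled (see below), then the shift along the world's x, y, z scaled (see below), then the closure, from -1 (fully open) to 1 (shut). In form: [[[rx, ry, rz, x, y, z, gripper], ...]]. A call has 1 to 12 rows; each row shifts and turns the commanded pose from where the row before left it; what a row does not reach is not made up. The controller multiplies each number of a shift by 0.2 m and each number of a turn by pi/2 rad. A row lasts 1/10 s, in which the tool goes at most 50 mm and 8.59 degrees, less where a joint would pass 70% of its speed; a pose out of reach is approached as far as the arm can. A call with a number of a shift or a turn outside -1 to 1 is refused whole. A call with a gripper value outside its range is refused whole. The fingers move at their own pace and stop on an object; "grip_force" is the grip in N (left out, the last holds). Time passes only in rows, so rows that do not move let the fingers close. It gives the time, the measured TCP pose, the force, the opening and the grip force at its end, in the units of the state.
- env.state(): the state, without advancing time (a new reading comes with each control period).
- optics.grab_frame(name): name is "scene" or "side" or "wrist"; returns (picture, depth): 420x560x3 uint8, red, green, blue; 420x560 float32, mm along the optical axis (not along the pixel's ray), 0 where there is no reading.
- optics.camera_info(name): a dict with "camera_matrix" (3x3 intrinsics, pixels), "k1" (the pictures are not rectified: a ray, as slopes to the right and down, at radius r is drawn at 1 + k1 r^2 times it, then the intrinsics apply), "R" (3x3) and "t" (3): a world point X has camera coordinates R X + t; the wrist camera has in their place "mount" (4x4, takes a point from camera to tool coordinates, whose origin is the TCP and whose axes are the flange's). Camera axes: x right, y down, z forward; pixel columns grow to the right and rows downward; lengths in mm; the calibration is good to about 2 mm. A picture is of the moment at which its call begins: read the wrist's pose just before it. camera_info takes no time and is no camera call.
- env.job_done(): hands the job in; it is judged then, once.
Trained networks look in the newest picture that a camera, given by its name, has taken for a name from the list of things; names that differ only in an ending like _2 or _b are one class to them, and where a whole thing is asked for, a point or a joint stands for the part that bears it (a point fixed in the world has none). Each returns a list of dicts, best first, with "conf" (0 to 1); they miss things now and then, are a little off and sometimes report something else, mostly with a low value. They report only what shows in the picture. A call takes as long as a camera call. They do not tell look-alikes from the thing itself.
- optics.silhouettes(camera, name): "mask" (420x560 bool, what is visible of it) and "at" ([column, row] in pixels, amid what is visible of it).
- optics.place_of(camera, name): "at" ([column, row] in pixels: a listed point, or the origin of a listed thing).
The state is a dict: "time_s": time; "qpos": joint angles; "qvel": joint speeds; "effort": joint torques, N m; "ee_pos": TCP position; "ee_rot": TCP orientation; "force": force on the tool from outside, world axes, zero at the start; "torque": the same for the moment, N m; "gripper_width": finger opening in mm; "gripper_force": force on a finger pad.
Only numpy, scipy, OpenCV 4.12 (cv2) and the standard library are available. Lean on these libraries where they do the work, as an engineer would, in place of code of your own. Each camera call takes 0.05 s, during which the arm holds its last target. There are 200 camera calls.

## Task

Pick out the four bare-wood offcuts from the row at the front of the bench and lay each one flat in the painted cradle cut to its length: shortest in yellow, next in red, the thick long one in green, the thin longest one in blue. Each should lie down on the base plate between the two end lips, lined up with its cradle and centred across it. Leave the sanding block and the bit case where they are.

Things in the scene. Friction and masses are not known exactly. Their poses are not given: they have to be found in the camera images.
- wood_short: Bare-wood offcut, a short block, square from above, the thickest of the four: 60 wide (its own x) x 60 long (its own y) x 38 high. Loose, lies flat on the bench. Origin: centre of its underside; z up.
- wood_medium: Bare-wood offcut, a small pine block: 40 wide (its own x) x 90 long (its own y) x 25 high. Loose, lies flat on the bench. Origin: centre of its underside; z up.
- wood_long: Bare-wood offcut, a thick pine block: 45 wide (its own x) x 120 long (its own y) x 30 high. Loose, lies flat on the bench. Origin: centre of its underside; z up.
- wood_longest: Bare-wood offcut, a flat pine strip, the thinnest and longest of the four: 45 wide (its own x) x 140 long (its own y) x 19 high. Loose, lies flat on the bench. Origin: centre of its underside; z up.
- cradle_yellow: Cradle painted yellow, fixed to the bench, for the 60 mm offcut: a flat base plate 76 wide (its x) x 92 long (its y) and 12 thick, with a lip across each end, 8 thick and 22 high above the bench (10 above the plate), 76 apart inside. The two long sides (at its +x and -x) are open, without walls. Origin: centre of its underside on the bench (the plate's top, where the wood lies, is 12 mm above it); y along its length, z up.
- cradle_red: Cradle painted red, fixed to the bench, for the 90 mm offcut: a flat base plate 56 wide (its x) x 122 long (its y) and 12 thick, with a lip across each end, 8 thick and 22 high above the bench (10 above the plate), 106 apart inside. The two long sides (at its +x and -x) are open, without walls. Origin: centre of its underside on the bench (the plate's top, where the wood lies, is 12 mm above it); y along its length, z up.
- cradle_green: Cradle painted green, fixed to the bench, for the 120 mm offcut: a flat base plate 61 wide (its x) x 152 long (its y) and 12 thick, with a lip across each end, 8 thick and 22 high above the bench (10 above the plate), 136 apart inside. The two long sides (at its +x and -x) are open, without walls. Origin: centre of its underside on the bench (the plate's top, where the wood lies, is 12 mm above it); y along its length, z up.
- cradle_blue: Cradle painted blue, fixed to the bench, for the 140 mm offcut: a flat base plate 61 wide (its x) x 172 long (its y) and 12 thick, with a lip across each end, 8 thick and 22 high above the bench (10 above the plate), 156 apart inside. The two long sides (at its +x and -x) are open, without walls. Origin: centre of its underside on the bench (the plate's top, where the wood lies, is 12 mm above it); y along its length, z up.
- sanding_block: Sanding block (not wood offcut): black sides, flat brown abrasive top, 66 (x) x 100 (y) x 24 mm, loose in the same row, at its right end; to be left alone. Origin: centre of its underside.
- bit_case: Drill bit case, red lid on black base, shut, 60 (x) x 120 (y) x 26 mm, loose at the right of the bench; to be left alone. Origin: centre of its underside.
Mind the look-alikes: they are no part of the job. Leave any turquoise look-alike of the wood_short alone.

How it is judged (in metres and radians):
At the end, for the whole second after the job is handed in: Each offcut at rest on its own cradle's plate (60 mm yellow, 90 red, 120 green, 140 blue), flat and right way up (0.08 rad), underside 9 to 15 mm above the bench, within 12 mm of centre across and 15 mm along, lined up within 0.2 rad (either way round; the square one also a quarter turn) (x of wood_short in the frame of cradle_yellow between -0.012 and 0.012 m and y of wood_short in the frame of cradle_yellow between -0.015 and 0.015 m and z of wood_short in the frame of cradle_yellow between 0.009 and 0.015 m and angle between each of wood_short, wood_medium, wood_long, wood_longest's own z axis and vertical below 0.08 rad and linear speed of each of wood_short, wood_medium, wood_long, wood_longest below 0.01 m/s and angular speed of each of wood_short, wood_medium, wood_long, wood_longest below 0.1 rad/s and (angle between the y axis of wood_short and the y axis of cradle_yellow, either way round below 0.2 rad or angle between the x axis of wood_short and the y axis of cradle_yellow, either way round below 0.2 rad) and x of wood_medium in the frame of cradle_red between -0.012 and 0.012 m and y of wood_medium in the frame of cradle_red between -0.015 and 0.015 m and z of wood_medium in the frame of cradle_red between 0.009 and 0.015 m and angle between the y axis of wood_medium and the y axis of cradle_red, either way round below 0.2 rad and x of wood_long in the frame of cradle_green between -0.012 and 0.012 m and y of wood_long in the frame of cradle_green between -0.015 and 0.015 m and z of wood_long in the frame of cradle_green between 0.009 and 0.015 m and angle between the y axis of wood_long and the y axis of cradle_green, either way round below 0.2 rad and x of wood_longest in the frame of cradle_blue between -0.012 and 0.012 m and y of wood_longest in the frame of cradle_blue between -0.015 and 0.015 m and z of wood_longest in the frame of cradle_blue between 0.009 and 0.015 m and angle between the y axis of wood_longest and the y axis of cradle_blue, either way round below 0.2 rad); the robot touches nothing.
It fails at once if the sanding block is moved more than 20 mm (distance of sanding_block from where it was at the start of the episode above 0.02 m).
It fails at once if the bit case is moved more than 20 mm (distance of bit_case from where it was at the start of the episode above 0.02 m).
It also fails if it takes over 109 s, if anything falls off the work surface, if the arm or the gripper's body presses on something with over 40 N, if the wrist force passes 120 N, or if a joint passes its speed limit or range.

## Working session

There is one attempt and no reset: what is moved stays moved. The work goes in short steps, Python scripts to look and compute and a tool call to move; the robot and the scene stay as the last step left them, time stands still between calls to the robot, and variables do not carry over. Pictures are saved under pics/ and viewed, at most 14 in all, crops included, and the job is handed in when it is done.

Besides the shell and the picture viewer there is one more tool, called as a command line: name --argument value ..., lists and objects as JSON in quotes. send_rows: Moves the arm, as the interface text tells. Its arguments: {"type":"object","properties":{"targets":{"type":"array"},"grip_force":{"type":"number"}},"required":["targets"]}

```bash
mkdir -p pics; python3 - <<'E'
from workcell import env, optics
import cv2
for n in ("scene","side"):
    p,d=optics.grab_frame(n); cv2.imwrite(f"pics/{n}0.png",p[:,:,::-1])
    c=optics.camera_info(n); print(n,c)
print(optics.camera_info("wrist")); print(env.state())
E
```

```text
scene {'camera_matrix': array([[427.86864931,   0.        , 278.58366911],
       [  0.        , 427.86864931, 211.20813729],
       [  0.        ,   0.        ,   1.        ]]), 'k1': -0.026919094008945876, 'R': array([[-0.71878695, -0.69499812,  0.01797005],
       [-0.41845694,  0.41184977, -0.80948969],
       [ 0.55519286, -0.58937032, -0.58685903]]), 't': array([262.37487606, 311.66809491, 896.96316479])}
side {'camera_matrix': array([[528.23559105,   0.        , 285.77793963],
       [  0.        , 528.23559105, 199.91704536],
       [  0.        ,   0.        ,   1.        ]]), 'k1': -0.10269765291245685, 'R': array([[ 0.90177771, -0.43219896, -0.00101351],
       [-0.26929325, -0.56003974, -0.78347727],
       [ 0.33805045,  0.70679527, -0.62141962]]), 't': array([-546.62773103,   83.27815284, 1828.81823676])}
{'camera_matrix': array([[360.79358771,   0.        , 279.35895475],
       [  0.        , 360.79358771, 209.36114685],
       [  0.        ,   0.        ,   1.        ]]), 'k1': -0.013694488432924182, 'mount': array([[ 2.61319192e-04, -9.60754972e-01, -2.77398298e-01,
[... 262 characters left out ...]
   1.00000000e+00]])}
{'time_s': 0.1, 'qpos': array([-6.87537374e+01,  1.83468094e+01,  8.96990769e+01,  1.72937310e-04,
        7.20420517e+01, -1.14866417e+00]), 'qvel': array([-0.10008985, -0.05000507, -0.15481149,  0.02741029, -0.06978061,
        0.07820888]), 'effort': array([-5.80706546e-04, -4.13332880e+01, -2.32509112e+01,  7.28117418e-02,
        4.21568099e-02, -3.97767246e-05]), 'ee_pos': array([ 218.88518378, -531.23348227,  213.21835246]), 'ee_rot': array([-1.79912083e+02, -1.92725599e-03,  2.23948718e+01]), 'force': array([-0.3614002 , -0.77081174,  0.11175138]), 'torque': array([-0.03997671,  0.00022215, -0.00346733]), 'gripper_force': 0.0, 'gripper_width': 91.17440962626078}
```

View pics/scene0.png

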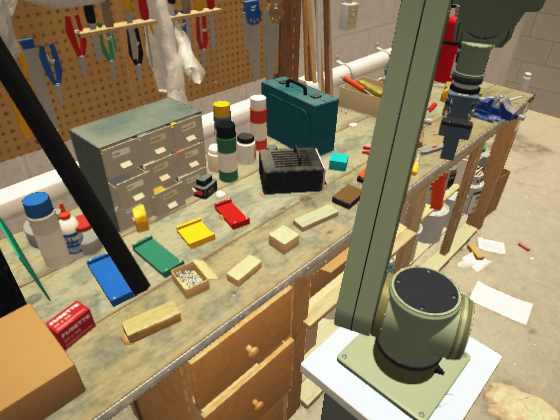

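View pics/side0.png

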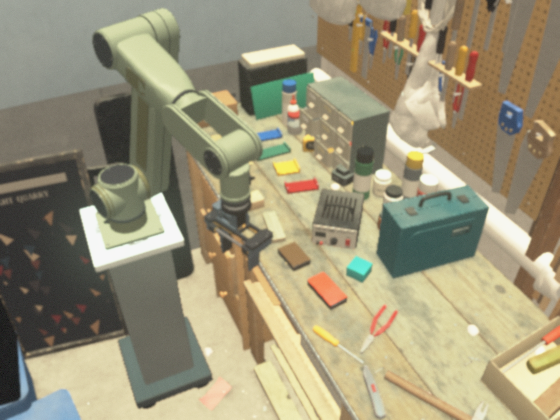

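The scene view shows the cradles blue (110,278), green (157,255), yellow (196,233) and red (232,213). The bare wood is long (152,321), medium (244,269), short (284,238) and the longest strip (316,217). The sanding block is at (347,196) and the turquoise look-alike at (339,161), which I'll leave alone. A nail box sits at (190,278). The side view shows the bit case at (327,290).

```bash
cat > h.py <<'E'
from workcell import env, optics
import numpy as np, cv2
from scipy.spatial.transform import Rotation as Ro
def cam(n):
    """K, k1, camera->world R, t (mm); reads wrist pose now"""
    c=optics.camera_info(n)
    if n=="wrist":
        s=env.state(); T=np.eye(4); T[:3,:3]=Ro.from_euler("xyz",s["ee_rot"],degrees=True).as_matrix(); T[:3,3]=s["ee_pos"]
        M=T@c["mount"]; return c["camera_matrix"],c["k1"],M[:3,:3],M[:3,3]
    R=np.array(c["R"]); return c["camera_matrix"],c["k1"],R.T,-R.T@c["t"]
def rays(C,uv):
    n=cv2.undistortPoints(np.float64(uv).reshape(-1,1,2),C[0],np.array([C[1],0,0,0.]))[:,0]
    return np.c_[n,np.ones(len(n))]
def world(C,uv,depth): return (rays(C,uv)*np.float64(depth)[:,None])@C[2].T+C[3]
def onplane(C,uv,z):
    r=rays(C,uv)@C[2].T; return C[3]+r*((z-C[3][2])/r[:,2])[:,None]
def top(C,d,mask,z0,tol=7):
    """rect of the mask's points at height z0±tol: centre, sides, angle of long side (deg from x), median z"""
    v,u=np.nonzero(cv2.erode(mask.astype(np.uint8),np.ones((2,2)))>0)
    k=d[v,u]>0; P=world(C,np.c_[u,v][k],d[v,u][k]); zs=P[:,2]
    if z0 is None: z0=np.percentile(zs,80)
    Q=P[abs(P[:,2]-z0)<tol]
    if len(Q)<20: return None
    (cx,cy),(w,h),a=cv2.minAreaRect(np.float32(Q[:,:2]))
    if w<h: a+=90; w,h=h,w
    return np.round([cx,cy,w,h,(a+90)%180-90,np.median(Q[:,2]),len(Q)],1)
H=dict(wood_short=38,wood_medium=25,wood_long=30,wood_longest=19,cradle_yellow=12,cradle_red=12,cradle_green=12,cradle_blue=12,sanding_block=24,bit_case=26)
E
python3 - <<'E'
from h import *
for n in ("scene",):
    C=cam(n); p,d=optics.grab_frame(n)
    for o in H:
        for r in optics.silhouettes(n,o)[:2]:
            if r["conf"]<.3: continue
            print(n,o,round(r["conf"],2),np.round(r["at"]),top(C,d,r["mask"],H[o]))
    for uv in [(190,285),(190,275),(210,268),(120,250)]:
        print(uv,world(C,[uv],[d[uv[1],uv[0]]]).round())
E
```

```text
scene wood_short 0.84 [287. 239.] [430.7 -87.2  59.6  56.1  89.6  37.2 302. ]
scene wood_short 0.68 [337. 162.] [ 589.3 -542.8   60.2   56.5  -65.5   36.6  132. ]
scene wood_medium 0.62 [242. 272.] [421.2  68.7  86.3  38.3 -84.2  24.5 381. ]
scene wood_long 0.67 [316. 218.] None
scene wood_long 0.55 [148. 321.] [443.8 323.2 116.8  44.8  79.1  30.7 882. ]
scene wood_longest 0.98 [316. 215.] [ 442.2 -238.9  140.1   45.4   80.4   18.1  432. ]
scene cradle_yellow 0.68 [196. 230.] [634.5  60.2  95.5  77.6 -11.4  11.8 556. ]
scene cradle_red 0.71 [231. 215.] [631.7 -72.9 120.6  56.2 -13.9  11.6 443. ]
scene cradle_red 0.65 [241. 271.] [407.8  70.7  93.7  34.1  74.6  11.9 135. ]
scene cradle_green 0.67 [157. 258.] [627.5 189.4 150.1  61.6   0.9  11.6 846. ]
scene cradle_blue 0.78 [111. 280.] [ 637.9  319.2  172.1   54.5   -7.5   13.5 1039. ]
scene sanding_block 0.74 [348. 197.] [ 440.7 -397.3  100.1   63.2  -81.7   22.3  322. ]
scene bit_case 0.66 [245. 272.] [421.2  66.5  90.2  37.2 -82.9  24.5 366. ]
(190, 285) [[469. 199.  26.]]
(190, 275) [[500. 177.  22.]]
(210, 268) [[505. 112.  -2.]]
(120, 250) [[-95. 551. 702.]]
```

```bash
python3 - <<'E'
from h import *
C=cam("scene"); p,d=optics.grab_frame("scene")
v,u=np.nonzero(d>0); P=world(C,np.c_[u,v],d[v,u])
print("rows x from 350 step 50; cols y from 450 down step 50; max z")
print("y    ",*range(450,-400,-50))
for x in range(300,950,50):
    row=[]
    for y in range(450,-400,-50):
        k=(abs(P[:,0]-x)<25)&(abs(P[:,1]-y)<25)
        row.append(int(P[k,2].max()) if k.any() else None)
    print(x,row)
k=(u>100)&(u<150)&(P[:,2]>100)&(v>240)&(v<300); 
if k.any(): print(P[k].min(0),P[k].max(0))
E
```

```text
rows x from 350 step 50; cols y from 450 down step 50; max z
y     450 400 350 300 250 200 150 100 50 0 -50 -100 -150 -200 -250 -300 -350
300 [None, None, None, None, None, None, -145, -149, None, None, None, None, -873, -869, -875, None, None]
350 [5, 4, 4, 5, 4, 5, 4, 3, 6, 3, 3, 3, 2, 3, 2, 2, 1]
400 [5, 4, 29, 33, 32, 5, 6, 29, 28, 26, 40, 40, 3, 17, 22, 20, 24]
450 [6, 32, 34, 34, 33, 35, 37, 27, 28, 25, 41, 41, 20, 22, 22, 22, 25]
500 [58, 8, 31, 4, 4, 38, 38, 22, 3, 4, 3, 4, 14, 18, 3, 3, 92]
550 [62, 61, 26, 25, 4, 36, 34, 3, 3, 3, 22, 22, 3, 2, 3, 97, 99]
600 [None, 57, 17, 16, 3, 16, 15, 23, 25, 9, 23, 22, 4, 3, 97, 120, 128]
650 [164, 4, 18, 17, 2, 15, 15, 15, 23, 24, 16, 15, 4, 94, 97, 98, 130]
700 [170, 5, 25, 27, 1, 25, 22, 25, 23, 19, 21, 25, 3, 2, 97, 99, 98]
750 [173, 200, 191, 98, 16, 177, 177, 176, 89, 2, 39, 59, 26, 154, 4, 98, 95]
800 [174, 203, 203, 137, 0, 273, 273, 272, 272, 272, 272, 272, 57, 203, 203, 29, 65]
850 [157, 202, 202, 92, None, 272, 272, 273, 272, 272, 272, 273, None, 202, 198, 102, 102]
900 [131, 50, -876, 49, None, 273, 273, 273, 273, 272, 273, 274, None, 87, 86, 200, 100]
[-103.03807135  546.95446537  688.97423565] [-87.18903015 552.92964871 704.29521026]
```

send_rows --targets '[[[0, 0, 0.0716, 0.125, 0.162, -0.035, -1], [0, 0, 0.0716, 0.125, 0.162, -0.035, -1], [0, 0, 0.0716, 0.125, 0.162, -0.035, -1], [0, 0, 0.0716, 0.125, 0.162, -0.035, -1], [0, 0, 0.0716, 0.125, 0.162, -0.035, -1], [0, 0, 0.0716, 0.125, 0.162, -0.035, -1], [0, 0, 0.0716, 0.125, 0.162, -0.035, -1], [0, 0, 0.0716, 0.125, 0.162, -0.035, -1], [0, 0, 0.0716, 0.125, 0.162, -0.035, -1], [0, 0, 0, 0, 0, 0, -1], [0, 0, 0, 0, 0, 0, -1]]]' --grip_force 25

```text
time_s: 1.8
ee_pos: [444.3, -239.6, 150.9]
ee_rot: [-180.0, 0.0, 80.5]
force: [0.1, -0.2, -0.4]
gripper_width: 91.1
gripper_force: 0.0
```

```bash
cat > look.py <<'E'
import sys
from h import *
o=sys.argv[1]; C=cam("wrist"); s=env.state(); p,d=optics.grab_frame("wrist")
cv2.imwrite(f"pics/w_{o}_{s['time_s']:.0f}.png",p[:,:,::-1])
print("t",s["time_s"],"pos",s["ee_pos"].round(1),"rot",s["ee_rot"].round(1),"w",round(s["gripper_width"],1))
for r in optics.silhouettes("wrist",o)[:2]:
    print(o,round(r["conf"],2),np.round(r["at"]),top(C,d,r["mask"],H[o],5),top(C,d,r["mask"],None,5))
E
python3 look.py wood_longest
```

```text
t 1.8 pos [ 444.3 -239.6  150.9] rot [-180.     0.    80.5] w 91.1
wood_longest 0.56 [281. 194.] [ 447.  -242.7  138.7   44.5   80.4   18.4 7708. ] [ 447.  -242.7  138.7   44.5   80.4   18.4 7708. ]
```

View pics/w_wood_longest_2.png

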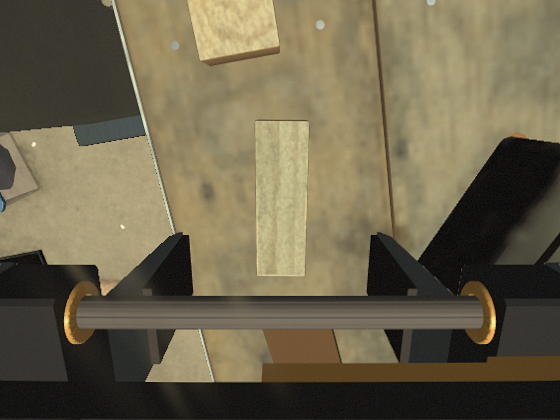

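The wrist view shows the strip at (281,198), centred between the open fingers. The short block is at the top (235,25) and the sanding block below. Next is the descent and grip.

send_rows --targets '[[[0, 0, 0, 0.0125, -0.015, -0.2, -1], [0, 0, 0, 0, 0, -0.2, -1], [0, 0, 0, 0, 0, -0.15, -1], [0, 0, 0, 0, 0, -0.1, -1], [0, 0, 0, 0, 0, -0.08, -1], [0, 0, 0, 0, 0, 0, -1], [0, 0, 0, 0, 0, 0, 1], [0, 0, 0, 0, 0, 0, 1], [0, 0, 0, 0, 0, 0, 1], [0, 0, 0, 0, 0, 0, 1], [0, 0, 0, 0, 0, 0, 1], [0, 0, 0, 0, 0, 0, 1]]]' --grip_force 30

```text
time_s: 3.1
ee_pos: [446.5, -243.0, 5.2]
ee_rot: [180.0, 0.0, 80.4]
force: [-1.0, -0.2, 0.7]
gripper_width: 46.3
gripper_force: 0.5
```

send_rows --targets '[[[0, 0, 0, 0, 0, 0, 1], [0, 0, 0, 0, 0, 0, 1], [0, 0, 0, 0, 0, 0, 1], [0, 0, 0, 0, 0, 0.1, 1], [0, 0, 0, 0, 0, 0.2, 1], [0, 0, 0, 0, 0, 0.225, 1], [0, 0, 0, 0, 0, 0.225, 1], [0, 0, 0, 0, 0, 0.1, 1], [0, 0, 0, 0, 0, 0, 1]]]'

```text
time_s: 4.0
ee_pos: [448.5, -244.1, 178.0]
ee_rot: [179.6, 0.1, 80.4]
force: [-0.3, -0.5, -1.2]
gripper_width: 44.8
gripper_force: 30.0
```

send_rows --targets '[[[0, 0, 0.0853, 0.08, 0.206, 0, 1], [0, 0, 0.0853, 0.08, 0.206, 0, 1], [0, 0, 0.0853, 0.08, 0.206, 0, 1], [0, 0, 0.0853, 0.08, 0.206, 0, 1], [0, 0, 0.0853, 0.08, 0.206, 0, 1], [0, 0, 0.0853, 0.08, 0.206, 0, 1], [0, 0, 0.0853, 0.08, 0.206, 0, 1], [0, 0, 0.0853, 0.08, 0.206, 0, 1], [0, 0, 0.0853, 0.08, 0.206, 0, 1], [0, 0, 0.0853, 0.08, 0.206, 0, 1], [0, 0, 0.0853, 0.08, 0.206, 0, 1], [0, 0, 0.0853, 0.08, 0.206, 0, 1]]]'

```text
time_s: 5.2
ee_pos: [638.1, 252.9, 171.9]
ee_rot: [-179.9, -0.2, 172.8]
force: [0.5, -1.1, -0.8]
gripper_width: 44.8
gripper_force: 30.0
```

send_rows --targets '[[[0, 0, 0, 0, 0, 0, 1], [0, 0, 0, 0, 0, 0, 1]]]'

```text
time_s: 5.4
ee_pos: [637.5, 251.7, 171.8]
ee_rot: [-179.8, -0.2, 172.6]
force: [-1.2, -0.0, -0.7]
gripper_width: 44.7
gripper_force: 30.0
```

```bash
python3 look.py cradle_blue; python3 look.py cradle_green; python3 look.py wood_longest
python3 - <<'E'
from h import *
C=cam("wrist"); p,d=optics.grab_frame("wrist"); v,u=np.nonzero(d>0); P=world(C,np.c_[u,v],d[v,u])
k=(P[:,2]>70)&(P[:,2]<200)&(P[:,1]>370)&(abs(P[:,0]-640)<100); print(k.sum(), P[k].min(0) if k.any() else "")
E
```

```text
t 5.4 pos [637.5 251.7 171.8] rot [-179.8   -0.2  172.6] w 44.7
cradle_blue 0.97 [356. 164.] [ 6.430e+02  3.159e+02  1.574e+02  6.110e+01 -7.400e+00  1.140e+01
  7.619e+03] [ 6.430e+02  3.159e+02  1.574e+02  6.110e+01 -7.400e+00  1.140e+01
  7.620e+03]
t 5.5 pos [637.7 250.1 173.3] rot [-179.9   -0.2  172.4] w 44.7
cradle_green 0.8 [205. 168.] [6.268e+02 1.877e+02 1.400e+02 6.100e+01 9.000e-01 1.140e+01 6.249e+03] [6.268e+02 1.877e+02 1.400e+02 6.100e+01 9.000e-01 1.140e+01 6.249e+03]
t 5.6 pos [638.1 249.8 174.5] rot [-1.800e+02 -1.000e-01  1.724e+02] w 45.3
wood_longest 0.9 [278. 220.] None [ 6.2970e+02  2.5170e+02  1.2060e+02  4.5400e+01 -7.9000e+00  1.8760e+02
  1.9234e+04]
912 [671.91770763 455.59595274  70.00493717]
```

send_rows --targets '[[[0, 0, 0, 0.0125, 0.165, 0, 1], [0, 0, 0, 0.0125, 0.165, -0.07, 1], [0, 0, 0, 0, 0, -0.2, 1], [0, 0, 0, 0, 0, -0.2, 1], [0, 0, 0, 0, 0, -0.1, 1], [0, 0, 0, 0, 0, 0, 1], [0, 0, 0, 0, 0, 0, 1], [0, 0, 0, 0, 0, 0, 1]]]'

```text
time_s: 6.55
ee_pos: [645.0, 317.7, 63.4]
ee_rot: [179.9, 0.2, 172.5]
force: [0.2, -0.7, -1.3]
gripper_width: 44.8
gripper_force: 30.0
```

send_rows --targets '[[[0, 0, 0, -0.01, -0.009, -0.1, 1], [0, 0, 0, 0, 0, -0.08, 1], [0, 0, 0, 0, 0, -0.03, 1], [0, 0, 0, 0, 0, -0.015, 1], [0, 0, 0, 0, 0, 0, 1], [0, 0, 0, 0, 0, 0, 1], [0, 0, 0, 0, 0, 0, 1]]]'

```text
time_s: 7.25
ee_pos: [642.5, 316.0, 17.3]
ee_rot: [179.9, 0.1, 172.5]
force: [0.3, 0.3, 1.2]
gripper_width: 44.7
gripper_force: 30.0
```

send_rows --targets '[[[0, 0, 0, 0, 0, 0, -1], [0, 0, 0, 0, 0, 0, -1], [0, 0, 0, 0, 0, 0, -1], [0, 0, 0, 0, 0, 0, -1], [0, 0, 0, 0, 0, 0, -1], [0, 0, 0, 0, 0, 0.1, -1], [0, 0, 0, 0, 0, 0.2, -1], [0, 0, 0, 0, 0, 0.2, -1], [0, 0, 0, 0, 0, 0.2, -1]]]'

```text
time_s: 8.15
ee_pos: [641.3, 315.4, 157.3]
ee_rot: [-180.0, -0.0, 172.5]
force: [0.0, 1.1, -0.0]
gripper_width: 91.1
gripper_force: 0.0
```

send_rows --targets '[[[0, 0, -0.0865, -0.0815, 0.0017, 0, -1], [0, 0, -0.0865, -0.0815, 0.0017, 0, -1], [0, 0, -0.0865, -0.0815, 0.0017, 0, -1], [0, 0, -0.0865, -0.0815, 0.0017, 0, -1], [0, 0, -0.0865, -0.0815, 0.0017, 0, -1], [0, 0, -0.0865, -0.0815, 0.0017, 0, -1], [0, 0, -0.0865, -0.0815, 0.0017, 0, -1], [0, 0, -0.0865, -0.0815, 0.0017, 0, -1], [0, 0, -0.0865, -0.0815, 0.0017, 0, -1], [0, 0, -0.0865, -0.0815, 0.0017, 0, -1], [0, 0, -0.0865, -0.0815, 0.0017, 0, -1], [0, 0, -0.0865, -0.0815, 0.0017, 0, -1]]]'

```text
time_s: 9.35
ee_pos: [445.2, 319.6, 156.1]
ee_rot: [180.0, -0.0, 78.8]
force: [-0.3, 0.2, 0.3]
gripper_width: 91.1
gripper_force: 0.0
```

send_rows --targets '[[[0, 0, 0, 0, 0, 0, -1], [0, 0, 0, 0, 0, 0, -1], [0, 0, 0, 0, 0, 0, -1]]]'

```text
time_s: 9.65
ee_pos: [446.9, 319.8, 156.1]
ee_rot: [179.9, -0.0, 79.2]
force: [0.6, 0.5, 1.2]
gripper_width: 91.2
gripper_force: 0.0
```

```bash
python3 look.py wood_long
python3 - <<'E'
from h import *
C=cam("scene"); p,d=optics.grab_frame("scene")
for o in ("wood_longest","cradle_blue"):
    for r in optics.silhouettes("scene",o)[:2]: print(o,round(r["conf"],2),np.round(r["at"]),top(C,d,r["mask"],31 if "wood" in o else 12,5))
E
```

```text
t 9.65 pos [446.9 319.8 156.1] rot [179.9  -0.   79.2] w 91.2
wood_long 0.92 [279. 195.] [ 449.5  320.8  119.8   43.8   77.9   29.3 6955. ] [ 449.5  320.8  119.8   43.8   77.9   29.3 6955. ]
cradle_blue 0.92 [111. 296.] [635.3 341.5 175.4  47.4   7.4  13.2 178. ]
```

send_rows --targets '[[[0, 0, -0.014, 0.0125, 0.005, -0.2, -1], [0, 0, 0, 0, 0, -0.2, -1], [0, 0, 0, 0, 0, -0.165, -1], [0, 0, 0, 0, 0, -0.1, -1], [0, 0, 0, 0, 0, -0.08, -1], [0, 0, 0, 0, 0, 0, -1], [0, 0, 0, 0, 0, 0, 1], [0, 0, 0, 0, 0, 0, 1], [0, 0, 0, 0, 0, 0, 1], [0, 0, 0, 0, 0, 0, 1], [0, 0, 0, 0, 0, 0, 1], [0, 0, 0, 0, 0, 0, 1]]]' --grip_force 35

```text
time_s: 11.1
ee_pos: [448.5, 320.7, 7.3]
ee_rot: [180.0, -0.0, 77.8]
force: [-0.8, 0.7, 0.1]
gripper_width: 45.6
gripper_force: 0.5
```

send_rows --targets '[[[0, 0, 0, 0, 0, 0, 1], [0, 0, 0, 0, 0, 0, 1], [0, 0, 0, 0, 0, 0, 1]]]'

```text
time_s: 11.4
ee_pos: [448.4, 320.6, 7.2]
ee_rot: [180.0, -0.0, 77.8]
force: [-1.1, -1.1, 3.2]
gripper_width: 45.0
gripper_force: 35.0
```

send_rows --targets '[[[0, 0, 0, 0, 0, 0.1, 1], [0, 0, 0, 0, 0, 0.2, 1], [0, 0, 0, 0, 0, 0.2, 1], [0, 0, 0, 0, 0, 0.2, 1], [0, 0, 0, 0, 0, 0.1, 1], [0, 0, 0, 0, 0, 0, 1], [0, 0, 0, 0, 0, 0, 1]]]'

```text
time_s: 12.1
ee_pos: [447.9, 320.2, 166.0]
ee_rot: [-180.0, 0.1, 77.8]
force: [-1.5, -0.0, -0.6]
gripper_width: 44.9
gripper_force: 35.0
```

send_rows --targets '[[[0, 0, 0.0881, 0.0745, -0.0552, 0, 1], [0, 0, 0.0881, 0.0745, -0.0552, 0, 1], [0, 0, 0.0881, 0.0745, -0.0552, 0, 1], [0, 0, 0.0881, 0.0745, -0.0552, 0, 1], [0, 0, 0.0881, 0.0745, -0.0552, 0, 1], [0, 0, 0.0881, 0.0745, -0.0552, 0, 1], [0, 0, 0.0881, 0.0745, -0.0552, 0, 1], [0, 0, 0.0881, 0.0745, -0.0552, 0, 1], [0, 0, 0.0881, 0.0745, -0.0552, 0, 1], [0, 0, 0.0881, 0.0745, -0.0552, 0, 1], [0, 0, 0.0881, 0.0745, -0.0552, 0, 1], [0, 0, 0.0881, 0.0745, -0.0552, 0, 1]]]'

```text
time_s: 13.3
ee_pos: [626.5, 187.3, 163.6]
ee_rot: [-179.9, -0.3, 173.3]
force: [-0.1, 0.5, -1.1]
gripper_width: 44.6
gripper_force: 35.0
```

send_rows --targets '[[[0, 0, 0.0881, 0, 0, -0.1, 1], [0, 0, 0, 0, 0, -0.2, 1], [0, 0, 0, 0, 0, -0.15, 1], [0, 0, 0, 0, 0, -0.05, 1], [0, 0, 0, 0, 0, 0, 1], [0, 0, 0, 0, 0, 0, 1], [0, 0, 0, 0, 0, 0, 1], [0, 0, 0, 0, 0, 0, 1]]]'

```text
time_s: 14.1
ee_pos: [628.1, 188.5, 68.6]
ee_rot: [179.9, 0.2, -179.1]
force: [-0.3, -0.2, -0.7]
gripper_width: 44.7
gripper_force: 35.0
```

```bash
python3 look.py cradle_blue; python3 look.py wood_longest; python3 look.py cradle_yellow
```

```text
t 14.1 pos [628.1 188.5  68.6] rot [ 179.9    0.2 -179.1] w 44.7
cradle_blue 0.57 [458. 146.] [ 609.1  319.5  102.9   62.2   -7.6   11.2 3740. ] [ 561.3  325.5   61.6    7.5   82.8   21.2 1304. ]
t 14.2 pos [627.8 188.3  68.2] rot [ 1.800e+02  1.000e-01 -1.791e+02] w 44.7
wood_longest 0.87 [489. 212.] [611.6 297.5  79.5   2.2  -7.6  19.5 950. ] [ 6.187e+02  3.193e+02  8.970e+01  4.710e+01 -7.600e+00  3.030e+01
  9.619e+03]
t 14.3 pos [627.5 188.2  67.7] rot [ 1.800e+02  1.000e-01 -1.791e+02] w 44.9
cradle_yellow 0.7 [ 77. 221.] [ 6.3500e+02  5.9000e+01  8.5500e+01  7.6100e+01 -1.0100e+01  1.1400e+01
  1.0588e+04] [ 6.3500e+02  5.9000e+01  8.5500e+01  7.6100e+01 -1.0100e+01  1.1400e+01
  1.0615e+04]
cradle_yellow 0.2 [280. 233.] None [6.2040e+02 1.8860e+02 1.0290e+02 4.5100e+01 7.0000e-01 8.9700e+01
 1.7285e+04]
```

send_rows --targets '[[[0, 0, 0, -0.004, -0.003, -0.1, 1], [0, 0, 0, 0, 0, -0.09, 1], [0, 0, 0, 0, 0, -0.03, 1], [0, 0, 0, 0, 0, -0.018, 1], [0, 0, 0, 0, 0, 0, 1], [0, 0, 0, 0, 0, 0, 1], [0, 0, 0, 0, 0, 0, 1]]]'

```text
time_s: 15.1
ee_pos: [626.9, 187.7, 20.0]
ee_rot: [180.0, 0.1, -179.1]
force: [0.0, 0.9, -1.4]
gripper_width: 45.0
gripper_force: 35.0
```

send_rows --targets '[[[0, 0, 0, 0, 0, -0.003, 1], [0, 0, 0, 0, 0, 0, -1], [0, 0, 0, 0, 0, 0, -1], [0, 0, 0, 0, 0, 0, -1], [0, 0, 0, 0, 0, 0, -1], [0, 0, 0, 0, 0, 0, -1], [0, 0, 0, 0, 0, 0.1, -1], [0, 0, 0, 0, 0, 0.2, -1], [0, 0, 0, 0, 0, 0.2, -1], [0, 0, 0, 0, 0, 0.2, -1]]]'

```text
time_s: 16.1
ee_pos: [626.2, 187.5, 160.1]
ee_rot: [-180.0, -0.0, -179.1]
force: [1.1, 0.1, -0.2]
gripper_width: 91.4
gripper_force: 0.0
```

send_rows --targets '[[[0, 0, -0.0781, -0.0841, -0.0503, 0, -1], [0, 0, -0.0781, -0.0841, -0.0503, 0, -1], [0, 0, -0.0781, -0.0841, -0.0503, 0, -1], [0, 0, -0.0781, -0.0841, -0.0503, 0, -1], [0, 0, -0.0781, -0.0841, -0.0503, 0, -1], [0, 0, -0.0781, -0.0841, -0.0503, 0, -1], [0, 0, -0.0781, -0.0841, -0.0503, 0, -1], [0, 0, -0.0781, -0.0841, -0.0503, 0, -1], [0, 0, -0.0781, -0.0841, -0.0503, 0, -1], [0, 0, -0.0781, -0.0841, -0.0503, 0, -1], [0, 0, -0.0781, -0.0841, -0.0503, 0, -1], [0, 0, -0.0781, -0.0841, -0.0503, 0, -1]]]'

```text
time_s: 17.3
ee_pos: [423.8, 66.4, 158.9]
ee_rot: [180.0, 0.0, 96.3]
force: [0.1, -0.6, -0.5]
gripper_width: 91.1
gripper_force: 0.0
```

send_rows --targets '[[[0, 0, 0, 0, 0, 0, -1], [0, 0, 0, 0, 0, 0, -1], [0, 0, 0, 0, 0, 0, -1]]]'

```text
time_s: 17.6
ee_pos: [425.7, 67.2, 159.0]
ee_rot: [179.9, -0.0, 96.7]
force: [-0.3, -0.1, 0.8]
gripper_width: 91.1
gripper_force: 0.0
```

```bash
python3 look.py wood_medium
```

```text
t 17.6 pos [425.7  67.2 159. ] rot [179.9  -0.   96.7] w 91.1
wood_medium 0.96 [280. 196.] [ 427.7   64.    90.2   39.   -83.1   24.3 4294. ] [ 427.7   64.    90.2   39.   -83.1   24.3 4294. ]
```

send_rows --targets '[[[0, 0, 0, 0.01, -0.015, -0.2, -1], [0, 0, 0, 0, 0, -0.2, -1], [0, 0, 0, 0, 0, -0.185, -1], [0, 0, 0, 0, 0, -0.1, -1], [0, 0, 0, 0, 0, -0.08, -1], [0, 0, 0, 0, 0, 0, -1], [0, 0, 0, 0, 0, 0, 1], [0, 0, 0, 0, 0, 0, 1], [0, 0, 0, 0, 0, 0, 1], [0, 0, 0, 0, 0, 0, 1], [0, 0, 0, 0, 0, 0, 1], [0, 0, 0, 0, 0, 0, 1]]]' --grip_force 30

```text
time_s: 18.9
ee_pos: [426.7, 63.8, 6.0]
ee_rot: [180.0, -0.0, 96.6]
force: [0.6, -0.2, 1.0]
gripper_width: 46.2
gripper_force: 0.0
```

send_rows --targets '[[[0, 0, 0, 0, 0, 0, 1], [0, 0, 0, 0, 0, 0, 1], [0, 0, 0, 0, 0, 0, 1], [0, 0, 0, 0, 0, 0, 1]]]'

```text
time_s: 19.3
ee_pos: [426.6, 63.8, 5.9]
ee_rot: [180.0, 0.0, 96.6]
force: [-1.1, 0.1, 4.0]
gripper_width: 39.5
gripper_force: 30.0
```

send_rows --targets '[[[0, 0, 0, 0, 0, 0.1, 1], [0, 0, 0, 0, 0, 0.2, 1], [0, 0, 0, 0, 0, 0.2, 1], [0, 0, 0, 0, 0, 0.2, 1], [0, 0, 0, 0, 0, 0.1, 1], [0, 0, 0, 0, 0, 0, 1], [0, 0, 0, 0, 0, 0, 1]]]'

```text
time_s: 20.0
ee_pos: [426.0, 63.8, 165.1]
ee_rot: [-180.0, 0.0, 96.6]
force: [1.0, 0.2, -0.5]
gripper_width: 39.6
gripper_force: 30.0
```

send_rows --targets '[[[0, 0, 0.0772, 0.104, -0.036, 0, 1], [0, 0, 0.0772, 0.104, -0.036, 0, 1], [0, 0, 0.0772, 0.104, -0.036, 0, 1], [0, 0, 0.0772, 0.104, -0.036, 0, 1], [0, 0, 0.0772, 0.104, -0.036, 0, 1], [0, 0, 0.0772, 0.104, -0.036, 0, 1], [0, 0, 0.0772, 0.104, -0.036, 0, 1], [0, 0, 0.0772, 0.104, -0.036, 0, 1], [0, 0, 0.0772, 0.104, -0.036, 0, 1], [0, 0, 0.0772, 0.104, -0.036, 0, 1], [0, 0, 0, 0, 0, 0, 1], [0, 0, 0, 0, 0, 0, 1]]]'

```text
time_s: 21.2
ee_pos: [633.1, -8.1, 163.2]
ee_rot: [-180.0, -0.3, 165.9]
force: [-0.9, 0.2, -0.9]
gripper_width: 39.6
gripper_force: 30.0
```

```bash
python3 look.py cradle_red; python3 look.py cradle_yellow
python3 - <<'E'
from h import *
C=cam("wrist"); p,d=optics.grab_frame("wrist"); v,u=np.nonzero(d>0); P=world(C,np.c_[u,v],d[v,u])
k=(P[:,2]>60)&(P[:,2]<145)&(P[:,1]<-125)&(abs(P[:,0]-640)<60); print(k.sum(), P[k].max(0) if k.any() else "")
E
```

```text
t 21.2 pos [633.1  -8.1 163.2] rot [-180.    -0.3  165.9] w 39.6
cradle_red 0.83 [206. 198.] [ 633.6  -74.1  114.8   55.1  -13.5   11.4 5004. ] [ 633.6  -74.1  114.8   55.1  -13.5   11.4 5007. ]
cradle_red 0.34 [280. 249.] None [ 6.3440e+02 -7.4000e+00  8.9700e+01  3.9600e+01 -1.4100e+01  1.8160e+02
  1.1783e+04]
t 21.3 pos [633.1  -7.8 164.4] rot [-180.    -0.2  166. ] w 39.8
cradle_yellow 0.77 [352. 174.] [ 635.2   58.3   85.2   75.6  -10.3   11.4 5981. ] [ 635.5   58.2   85.9   75.7  -10.3   11.4 6059. ]
489 [ 659.34048636 -216.02577236   83.08906313]
```

send_rows --targets '[[[0, 0, 0.004, 0, -0.165, 0, 1], [0, 0, 0, 0, -0.165, -0.05, 1], [0, 0, 0, 0, 0, -0.2, 1], [0, 0, 0, 0, 0, -0.2, 1], [0, 0, 0, 0, 0, -0.05, 1], [0, 0, 0, 0, 0, 0, 1], [0, 0, 0, 0, 0, 0, 1], [0, 0, 0, 0, 0, 0, 1], [0, 0, 0, 0, 0, 0, 1]]]'

```text
time_s: 22.35
ee_pos: [635.8, -74.1, 67.8]
ee_rot: [180.0, 0.2, 166.4]
force: [0.6, -0.3, -0.7]
gripper_width: 40.1
gripper_force: 30.0
```

send_rows --targets '[[[0, 0, 0, -0.01, 0, -0.1, 1], [0, 0, 0, 0, 0, -0.09, 1], [0, 0, 0, 0, 0, -0.04, 1], [0, 0, 0, 0, 0, -0.018, 1], [0, 0, 0, 0, 0, 0, 1], [0, 0, 0, 0, 0, 0, 1], [0, 0, 0, 0, 0, 0, 1]]]'

```text
time_s: 23.05
ee_pos: [632.6, -74.1, 18.0]
ee_rot: [180.0, 0.0, 166.4]
force: [-4.0, 0.3, 5.3]
gripper_width: 39.8
gripper_force: 30.0
```

send_rows --targets '[[[0, 0, 0, 0, 0, 0, -1], [0, 0, 0, 0, 0, 0, -1], [0, 0, 0, 0, 0, 0, -1], [0, 0, 0, 0, 0, 0, -1], [0, 0, 0, 0, 0, 0, -1], [0, 0, 0, 0, 0, 0.1, -1], [0, 0, 0, 0, 0, 0.2, -1], [0, 0, 0, 0, 0, 0.2, -1], [0, 0, 0, 0, 0, 0.2, -1], [0, 0, 0, 0, 0, 0.1, -1]]]'

```text
time_s: 24.05
ee_pos: [634.2, -74.4, 180.4]
ee_rot: [180.0, 0.4, 166.4]
force: [1.1, 0.2, 0.8]
gripper_width: 91.4
gripper_force: 0.0
```

```bash
python3 - <<'E'
from h import *
C=cam("wrist"); p,d=optics.grab_frame("wrist")
cv2.imwrite("pics/red_placed.png",p[:,:,::-1])
for r in optics.silhouettes("wrist","wood_medium")[:1]: print(r["conf"],top(C,d,r["mask"],37,5))
E
```

```text
0.58 [ 634.1  -73.7   90.    39.8  -13.6   36.4 4182. ]
```

send_rows --targets '[[[0, 0, 0.0293, -0.1975, -0.016, 0, -1], [0, 0, 0.0293, -0.1975, -0.016, 0, -1], [0, 0, 0.0293, -0.1975, -0.016, 0, -1], [0, 0, 0.0293, -0.1975, -0.016, 0, -1], [0, 0, 0.0293, -0.1975, -0.016, 0, -1], [0, 0, 0, 0, 0, 0, -1], [0, 0, 0, 0, 0, 0, -1], [0, 0, 0, 0, 0, 0, -1], [0, 0, 0, 0, 0, 0, -1]]]'

```text
time_s: 25.05
ee_pos: [436.2, -90.2, 175.8]
ee_rot: [180.0, -0.0, 179.6]
force: [-0.5, 0.2, 0.0]
gripper_width: 91.6
gripper_force: 0.0
```

```bash
python3 look.py wood_short
```

```text
t 25.05 pos [436.2 -90.2 175.8] rot [180.   -0.  179.6] w 91.6
wood_short 0.93 [278. 192.] [ 435.5  -90.8   60.    59.9  -89.5   37.4 4380. ] [ 435.5  -90.8   60.    59.9  -89.5   37.4 4382. ]
```

Two things could be wood_short: (287,239) in bare wood and (337,162) in turquoise. The bare-wood one fits the description, and the enlarged crop below should confirm it.

```bash
python3 -c "
import cv2; a=cv2.imread('pics/w_wood_short_25.png')[110:290,170:390]; b=cv2.imread('pics/scene0.png')[130:260,240:399]
a=cv2.resize(a,(396,324)); b=cv2.resize(b,(396,324)); cv2.imwrite('pics/crop_short.png',cv2.hconcat([a,b]))"
```

```text
(no output)
```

View pics/crop_short.png

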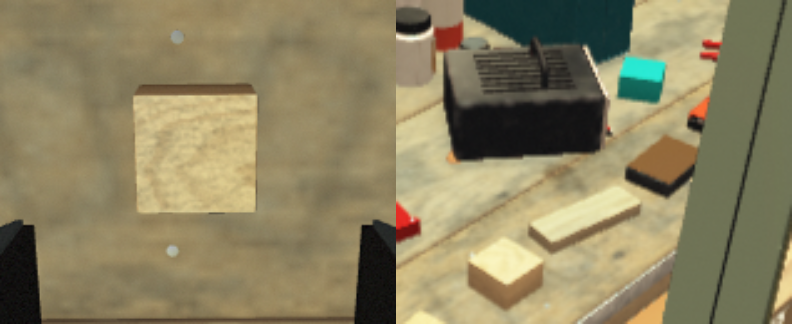

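The crop shows the block under the gripper is bare wood (left, about (195,153)). The turquoise one is the other block (right, (642,78)).

send_rows --targets '[[[0, 0, 0.01, -0.003, -0.003, -0.22, -1], [0, 0, 0, 0, 0, -0.22, -1], [0, 0, 0, 0, 0, -0.2, -1], [0, 0, 0, 0, 0, -0.12, -1], [0, 0, 0, 0, 0, -0.074, -1], [0, 0, 0, 0, 0, 0, -1], [0, 0, 0, 0, 0, 0, 1], [0, 0, 0, 0, 0, 0, 1], [0, 0, 0, 0, 0, 0, 1], [0, 0, 0, 0, 0, 0, 1], [0, 0, 0, 0, 0, 0, 1], [0, 0, 0, 0, 0, 0, 1]]]' --grip_force 35

```text
time_s: 26.35
ee_pos: [435.0, -90.9, 10.1]
ee_rot: [-180.0, 0.1, -179.5]
force: [-0.6, 0.7, 5.7]
gripper_width: 60.4
gripper_force: 35.0
```

send_rows --targets '[[[0, 0, 0, 0, 0, 0, 1], [0, 0, 0, 0, 0, 0, 1]]]'

```text
time_s: 26.55
ee_pos: [435.0, -90.9, 10.1]
ee_rot: [-180.0, 0.1, -179.5]
force: [-1.3, 0.7, 7.4]
gripper_width: 59.8
gripper_force: 35.0
```

send_rows --targets '[[[0, 0, 0, 0, 0, 0.1, 1], [0, 0, 0, 0, 0, 0.2, 1], [0, 0, 0, 0, 0, 0.2, 1], [0, 0, 0, 0, 0, 0.2, 1], [0, 0, 0, 0, 0, 0.1, 1], [0, 0, 0, 0, 0, 0, 1], [0, 0, 0, 0, 0, 0, 1]]]'

```text
time_s: 27.25
ee_pos: [433.7, -90.6, 168.6]
ee_rot: [180.0, -0.1, -179.5]
force: [-0.4, -0.7, -1.4]
gripper_width: 59.6
gripper_force: 35.0
```

send_rows --targets '[[[0, 0, -0.0198, 0.168, 0.1245, 0, 1], [0, 0, -0.0198, 0.168, 0.1245, 0, 1], [0, 0, -0.0198, 0.168, 0.1245, 0, 1], [0, 0, -0.0198, 0.168, 0.1245, 0, 1], [0, 0, -0.0198, 0.168, 0.1245, 0, 1], [0, 0, -0.0198, 0.168, 0.1245, 0, 1], [0, 0, 0, 0, 0, -0.15, 1], [0, 0, 0, 0, 0, -0.2, 1], [0, 0, 0, 0, 0, -0.1, 1], [0, 0, 0, 0, 0, 0, 1], [0, 0, 0, 0, 0, 0, 1], [0, 0, 0, 0, 0, 0, 1]]]'

```text
time_s: 28.45
ee_pos: [636.9, 58.6, 80.2]
ee_rot: [180.0, 0.1, 169.8]
force: [-1.0, 0.3, -0.3]
gripper_width: 59.8
gripper_force: 35.0
```

send_rows --targets '[[[0, 0, 0, -0.006, 0, -0.12, 1], [0, 0, 0, 0, 0, -0.1, 1], [0, 0, 0, 0, 0, -0.05, 1], [0, 0, 0, 0, 0, -0.019, 1], [0, 0, 0, 0, 0, 0, 1], [0, 0, 0, 0, 0, 0, 1], [0, 0, 0, 0, 0, 0, 1]]]'

```text
time_s: 29.15
ee_pos: [635.6, 58.6, 22.5]
ee_rot: [180.0, 0.1, 169.8]
force: [-0.4, -0.5, 0.0]
gripper_width: 60.0
gripper_force: 35.0
```

send_rows --targets '[[[0, 0, 0, 0, 0, 0, -1], [0, 0, 0, 0, 0, 0, -1], [0, 0, 0, 0, 0, 0, -1], [0, 0, 0, 0, 0, 0, -1], [0, 0, 0, 0, 0, 0, -1], [0, 0, 0, 0, 0, 0.1, -1], [0, 0, 0, 0, 0, 0.2, -1], [0, 0, 0, 0, 0, 0.2, -1], [0, 0, 0, 0, 0, 0.2, -1], [0, 0, 0, -0.1, 0.1, 0.2, -1], [0, 0, 0, -0.15, 0.15, 0.2, -1], [0, 0, 0, -0.1, 0.15, 0.1, -1]]]'

```text
time_s: 30.35
ee_pos: [569.0, 134.7, 259.3]
ee_rot: [179.9, 0.2, 169.7]
force: [0.2, 1.2, -0.3]
gripper_width: 91.6
gripper_force: 0.0
```

send_rows --targets '[[[0, 0, 0, 0, 0, 0, -1], [0, 0, 0, 0, 0, 0, -1], [0, 0, 0, 0, 0, 0, -1]]]'

```text
time_s: 30.65
ee_pos: [569.1, 133.7, 254.7]
ee_rot: [-179.9, -0.1, 169.8]
force: [0.6, 0.3, -0.3]
gripper_width: 91.1
gripper_force: 0.0
```

```bash
python3 - <<'E'
from h import *
C=cam("wrist"); p,d=optics.grab_frame("wrist"); cv2.imwrite("pics/end.png",p[:,:,::-1]); print(env.state()["ee_pos"])
for w,c in (("short","yellow"),("medium","red"),("long","green"),("longest","blue")):
    for o,z in (("wood_"+w,12+H["wood_"+w]),("cradle_"+c,None)):
        for r in optics.silhouettes("wrist",o)[:2]: print(o,round(r["conf"],2),np.round(r["at"]),top(C,d,r["mask"],z,5))
E
```

```text
[569.18652758 133.47360425 254.46097864]
wood_short 0.98 [224. 246.] [ 635.7   59.3   60.2   59.6   79.5   49.4 2646. ]
cradle_yellow 0.56 [238. 213.] [638.5  58.7  92.5  73.7 -10.3  21.  689. ]
wood_medium 0.79 [116. 252.] [ 632.5  -72.2   87.5   38.8  -13.4   36.4 1863. ]
cradle_red 0.82 [132. 218.] [584.2 -61.3  53.1  13.2  77.7  21.  331. ]
wood_long 0.75 [335. 218.] [6.281e+02 1.882e+02 1.198e+02 4.520e+01 9.000e-01 4.130e+01 4.006e+03]
wood_long 0.61 [311. 200.] None
cradle_green 0.73 [311. 204.] [6.320e+02 1.878e+02 1.522e+02 6.030e+01 7.000e-01 2.110e+01 7.100e+02]
wood_longest 0.97 [444. 208.] [ 643.2  315.6  139.6   46.    -7.6   30.4 4619. ]
wood_longest 0.33 [117. 251.] [633.2 -72.4  89.   38.8 -13.4  35.3 724. ]
cradle_blue 0.6 [422. 173.] [642.4 313.2 172.8  59.2  -7.6  21.  584. ]
```

View pics/end.png

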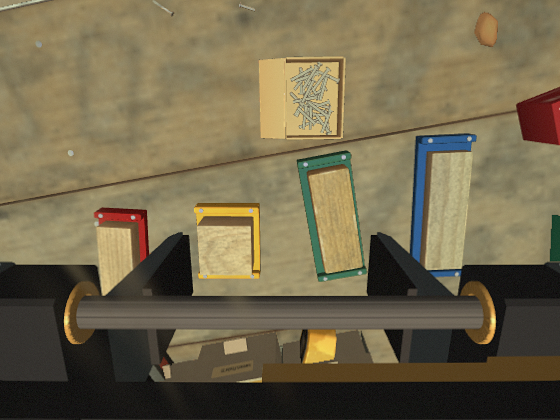

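All four offcuts lie flat in their cradles: red (120,255), yellow (226,247), green (335,218) and blue (445,210). Their measured offsets are within about 6 mm, and their top heights are plate plus thickness.

```bash
python3 -c "
from workcell import env
print(env.job_done())"
```

```text
the job is handed in; nothing more can be done
None
```

The job is handed in: by my last measurement each of the four offcuts lies flat in its own cradle, within about 6 mm of centre. It took about 31 s of the 109 s allowed. I never reached for the sanding block, the bit case or the turquoise block, though I didn't re-measure them at the end, and no verdict came back.

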